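# Stack the tube racks for the courier

## Robot

A 6-joint arm with a two-finger parallel gripper is mounted at the origin on the work surface. World frame = base frame: x ahead of the robot, y to its left, z up, the work surface at z = 0. Lengths are in m, angles in rad, forces in N, time in s.
With the tool pointing down it reaches from about 0.325 to 0.775 m from the base axis. Payload 5.5 kg.
Tool frame: the origin (TCP) lies on the mounting face of the last link; the fingertips stand 173 mm ahead of it and the grasp point (between the pads) lies 155 mm ahead of it (env.finger_overhang is the distance from the TCP to the fingertips, in m); z points along the fingers, y is the line along which they close (so a half turn about z gives the same grasp; the last joint's range is limited). The gripper opens to 85 mm and grips with 20 to 120 N. Pads are 22 mm wide; open, the fingers measure 114 mm over their backs; the gripper's body (76 mm by 85 mm) begins 54 mm behind the grasp point. The pads swing forward as they close: fully open they stand 13 mm farther back than shut.
Start: joints at [-1.165, 0.091, 1.231, -0, 1.82, -0.057], TCP at [0.268, -0.537, 0.405] pointing down, gripper open.
Joint ranges: [-2.87, 2.87], [-0.86, 2.18], [0.17, 2.46], [-1.51, 4.65], [0.06, 2.69], [-2.65, 2.65]. Speed limits (rad/s): [2.57, 2.57, 3.01, 3.14, 3.14, 3.14].

## Interface

Orientations are given as a 3x3 rotation matrix whose columns are the frame's x, y, z axes.
In Python, from plant import env gives the robot as it stands.
- The arm moves only by the shell command python3 steer.py 'ROWS' [OPENING] [FORCE]. ROWS is one flat JSON list of numbers that holds 1 to 20 rows one after another, with no inner brackets; each row has 6 numbers: dx, dy, dz in units of 25 mm, then a rotation vector rx, ry, rz in units of 0.05 rad; each row is the pose to reach, as a shift and turn from the pose commanded when the command began, along the tool's axes at that moment; what a row does not reach only later rows make up. A row lasts 1/10 s, in which the tool goes at most 0.05 m and 0.15 rad, less where a joint would pass 70% of its speed; a pose out of reach is approached as far as the arm can. OPENING is the finger opening in m, set as the command begins (- or left out keeps the last). The fingers move at their own pace and stop on an object; FORCE is the grip in N (left out, the last holds). Time passes only in rows, so rows that do not move let the fingers close. It prints the time, the measured TCP pose, the force, the opening and the grip force at its end. Input that does not fit is refused with a message, and nothing moves.
- env.observe(): the state, without advancing time (a new reading comes with each control period).
- env.read_camera(name): name is "scene" or "top" or "wrist"; returns a dict with "frame" (400x640x3 uint8, red, green, blue), "mtx" (3x3 intrinsics, pixels), "world_to_cam" (4x4, takes a point from world to camera coordinates); the wrist camera has in their place "hand_eye" (4x4, takes a point from camera to tool coordinates, whose origin is the TCP and whose axes are the flange's). Camera axes: x right, y down, z forward; pixel columns grow to the right and rows downward; lengths in m; the calibration is good to about 2 mm. A picture is of the moment at which its call begins: read the wrist's pose just before it. There is no depth.
- env.sign_off(): hands the job in; it is judged then, once.
The state is a dict: "clock": time; "qpos": joint angles; "qd": joint speeds; "joint_efforts": joint torques, N m; "position": TCP position; "tool_rot": TCP orientation; "wrist_force": force on the tool from outside, world axes, zero at the start; "wrist_torque": the same for the moment, N m; "gripper_width": finger opening in m; "grasp_force": force on a finger pad.
Only numpy, scipy, OpenCV 4.12 (cv2) and the standard library are available. Lean on these libraries where they do the work, as an engineer would, in place of code of your own. Each camera call takes 0.05 s, during which the arm holds its last target. There are 200 camera calls.

## Task

Stack the four small tube racks on the yellow courier tray, between its end stops: the black rack at the bottom, the blue one on it, then the green one, and the red rack with the capped tubes on top. Stack them squarely, lengthwise along the tray with their edges flush; set each one down rather than dropping it, keep the red rack upright, and leave the bottle, the jar and the swab box where they stand.

Things in the scene. Friction and masses are not known exactly. Their poses are not given: they have to be found in the camera images.
- black_rack: Black tube rack, 84 mm long (x), 50 mm wide (y), 40 mm high, vertical sides, flat top and bottom, about 90 g; origin at the centre of its underside, z up. Stands upright on the table, length within 45 degrees of world x. Empty: fifteen tube holes (3 by 5) show as grey discs on its flat top.
- blue_rack: Dark blue tube rack, 84 mm long (x), 50 mm wide (y), 40 mm high, vertical sides, flat top and bottom, about 80 g; origin at the centre of its underside, z up. Stands upright on the table, length within 45 degrees of world x. Empty: fifteen tube holes (3 by 5) show as darker discs on its flat top.
- green_rack: Green tube rack, 84 mm long (x), 50 mm wide (y), 40 mm high, vertical sides, flat top and bottom, about 80 g; origin at the centre of its underside, z up. Stands upright on the table, length within 45 degrees of world x. Empty: fifteen tube holes (3 by 5) show as darker discs on its flat top.
- loaded_rack: Red tube rack holding ten tubes with blue caps, fixed in it; caps end 65 mm above its underside, inside its outline. Rack: 84 mm long (x), 50 mm wide (y), 40 mm high, vertical sides, flat top and bottom, about 130 g; origin at the centre of its underside, z up. Stands upright on the table, length within 45 degrees of world x. The other five holes show as dark discs.
- yellow_tray: Yellow courier tray fixed to the table: flat plate 112 mm long (x), 70 mm wide (y), floor 6 mm above the table, an end stop 6 mm thick and 16 mm high above the table across each short end; 100 mm clear between the stops, long sides open. Origin at the centre of its underside, z up. The stack goes here, centred, lengthwise.
- grey_tray: Grey courier tray fixed to the table: flat plate 112 mm long (x), 70 mm wide (y), floor 6 mm above the table, an end stop 6 mm thick and 16 mm high above the table across each short end; 100 mm clear between the stops, long sides open. Origin at the centre of its underside, z up. Same shape as the yellow one, but not the one for this stack.
- gel_bottle: Hand-gel bottle, white with a white cap, 58 mm across, 150 mm tall, upright; origin at the centre of its underside. A bystander, loose, not part of the job: leave it where it stands.
- sample_jar: White sample jar with an orange lid, 60 mm across, 65 mm tall, upright; origin at the centre of its underside. A bystander, loose, not part of the job: leave it where it stands.
- swab_box: Small brown cardboard swab box, 34 (x) by 50 (y) by 32 mm high; origin at the centre of its underside. A bystander, loose, not part of the job: leave it where it stands.

How it is judged:
At the end, for the whole second after the job is handed in: On the yellow tray, bottom to top: black, blue, green, red loaded rack; each within 12 mm horizontally of the centre of what is below, within 5 mm of its layer's height, along the tray within 0.2 rad (either way round), upright within 0.06 rad, under 0.02 m/s and released (horizontal distance between black_rack and yellow_tray below 0.012 m and z of black_rack in the frame of yellow_tray between 0.001 and 0.011 m and angle between the x axis of each of black_rack, blue_rack, green_rack, loaded_rack and the x axis of yellow_tray, either way round below 0.2 rad and angle between each of black_rack, blue_rack, green_rack, loaded_rack's own z axis and vertical below 0.06 rad and linear speed of each of black_rack, blue_rack, green_rack, loaded_rack below 0.02 m/s and contact force between each of black_rack, blue_rack, green_rack, loaded_rack and the fingers below 0.1 N and horizontal distance between blue_rack and black_rack below 0.012 m and z of blue_rack in the frame of yellow_tray between 0.041 and 0.051 m and horizontal distance between green_rack and blue_rack below 0.012 m and z of green_rack in the frame of yellow_tray between 0.081 and 0.091 m and horizontal distance between loaded_rack and green_rack below 0.012 m and z of loaded_rack in the frame of yellow_tray between 0.121 and 0.131 m); the robot touches nothing.
It fails at once if the gel bottle is pushed more than 30 mm or tipped over (distance of gel_bottle from where it was at the start of the episode above 0.03 m or angle between gel_bottle's own z axis and vertical above 0.4 rad).
It fails at once if the sample jar is pushed more than 30 mm or tipped over (distance of sample_jar from where it was at the start of the episode above 0.03 m or angle between sample_jar's own z axis and vertical above 0.4 rad).
It fails at once if the swab box is pushed more than 30 mm or tipped over (distance of swab_box from where it was at the start of the episode above 0.03 m or angle between swab_box's own z axis and vertical above 0.4 rad).
It fails at once if a rack is dropped: it moves faster than 0.7 m/s (a fall of 25 mm) out of the fingers ((linear speed of black_rack above 0.7 m/s and contact force between black_rack and the fingers below 0.1 N) or (linear speed of blue_rack above 0.7 m/s and contact force between blue_rack and the fingers below 0.1 N) or (linear speed of green_rack above 0.7 m/s and contact force between green_rack and the fingers below 0.1 N) or (linear speed of loaded_rack above 0.7 m/s and contact force between loaded_rack and the fingers below 0.1 N)).
It fails at once if the red loaded rack is tipped more than 0.6 rad (angle between loaded_rack's own z axis and vertical above 0.6 rad).
It also fails if it takes over 115 s, if anything falls off the work surface, if the arm or the gripper's body presses on something with over 40 N, if the wrist force passes 120 N, or if a joint passes its speed limit or range.

## Working session

There is one attempt and no reset: what is moved stays moved. The work goes in short steps, Python scripts to look and compute and a shell command to move; the robot and the scene stay as the last step left them, time stands still between calls to the robot, and variables do not carry over. Pictures are saved under pics/ and viewed, at most 14 in all, crops included, and the job is handed in when it is done.

```bash
ls; mkdir -p pics
python3 - <<'E'
from plant import env
import cv2
for n in ("top","scene"):
    c=env.read_camera(n); cv2.imwrite(f"pics/{n}0.png",c["frame"][:,:,::-1]); print(c["mtx"],c["world_to_cam"])
o=env.observe(); print(o["clock"],o["position"],o["tool_rot"])
E
```

```text
pics
plant.py
steer.py
[[377.03611206   0.         319.54578649]
 [  0.         377.03611206 203.74210695]
 [  0.           0.           1.        ]] [[-3.81294128e-03 -9.99544930e-01  2.99231320e-02 -8.41484510e-03]
 [-9.90187455e-01 -4.06263531e-04 -1.39744906e-01  5.52618613e-01]
 [ 1.39693469e-01 -3.01623490e-02 -9.89735302e-01  8.09879012e-01]
 [ 0.00000000e+00  0.00000000e+00  0.00000000e+00  1.00000000e+00]]
[[400.58064259   0.         317.29448493]
 [  0.         400.58064259 206.2735012 ]
 [  0.           0.           1.        ]] [[-0.83367963  0.55209055 -0.01320216  0.43124124]
 [ 0.46447655  0.68804633 -0.55754263 -0.21798581]
 [-0.29873032 -0.47094403 -0.83004332  1.18414376]
 [ 0.          0.          0.          1.        ]]
0.1 [ 0.26790375 -0.53693017  0.40363537] [[ 8.94801804e-01  4.46463008e-01 -7.17375460e-04]
 [ 4.46463574e-01 -8.94800275e-01  1.65704483e-03]
 [ 9.79014607e-05 -1.80300871e-03 -9.99998370e-01]]
```

View pics/top0.png

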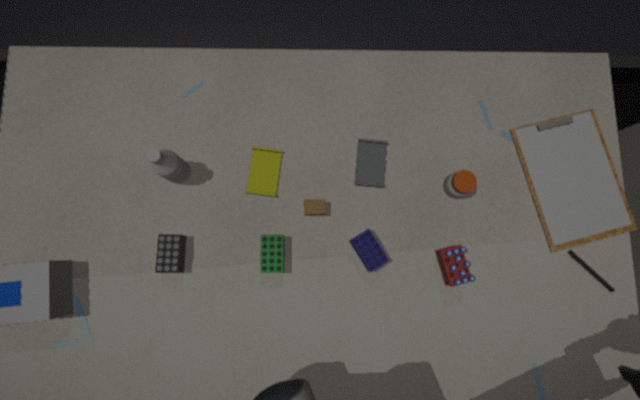

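View pics/scene0.png

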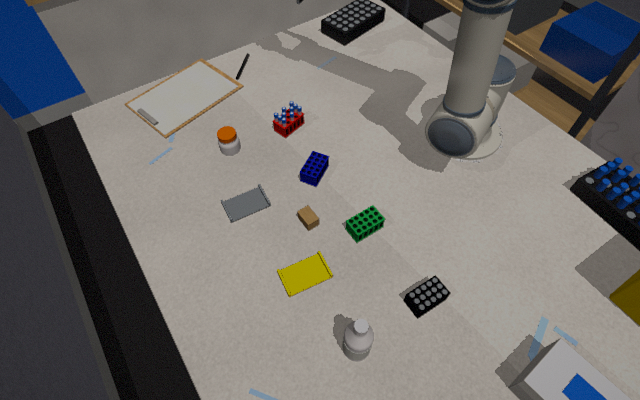

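The top view has image up = +x and left = +y. It shows black at (171,253), green at (272,253), blue at (369,250), red at (455,265), the yellow tray at (265,172), the grey tray at (371,163), the bottle's base near (180,172), the jar at (461,184) and the swab box at (315,207). The scene view agrees. Next I'll fit box outlines to the colour masks.

```bash
cat > fit.py <<'E'
import numpy as np, cv2
from scipy.optimize import minimize
from plant import env
R={'black':(84,50,0,40),'blue':(84,50,0,40),'green':(84,50,0,40),'red':(84,50,0,40),'yellow':(112,70,0,6)}
def mask(img,c):
    h,s,v=[a.astype(int) for a in cv2.split(cv2.cvtColor(img,cv2.COLOR_RGB2HSV))]
    return {'yellow':(abs(h-29)<7)&(s>150)&(v>60),'green':(abs(h-65)<20)&(s>110),
     'blue':(abs(h-120)<8)&(s>130),'red':((h<6)|(h>173))&(s>130),'black':(v<45)}[c].astype(np.uint8)
def box(c,p,z0=0):
    l,w,a,b=[k/1000 for k in R[c]]; x,y,t=p
    P=[];
    for z in (a,b):
        for i,j in ((1,1),(1,-1),(-1,-1),(-1,1)):
            u,v=i*l/2,j*w/2; P.append([x+u*np.cos(t)-v*np.sin(t),y+u*np.sin(t)+v*np.cos(t),z+z0])
    return np.array(P)
def proj(K,T,P):
    q=(T[:3,:3]@P.T).T+T[:3,3]; q=q@K.T; return q[:,:2]/q[:,2:]
def unproj(K,T,uv,z):
    d=T[:3,:3].T@np.linalg.inv(K)@[*uv,1]; c=-T[:3,:3].T@T[:3,3]; return (c+d*(z-c[2])/d[2])[:2]
def cam(n):
    o=env.observe(); c=env.read_camera(n)
    if n=='wrist':
        M=np.eye(4); M[:3,:3]=o['tool_rot']; M[:3,3]=o['position']; T=np.linalg.inv(M@c['hand_eye'])
    else: T=c['world_to_cam']
    return c['frame'],c['mtx'],T
def fit(c,views,p0,rad,z0=0,hull=True):
    D=[]
    for img,K,T in views:
        m=mask(img,c); uv=proj(K,T,np.array([[p0[0],p0[1],z0+.02]]))[0]
        r=np.zeros_like(m); f=rad*K[0,0]/(T@[p0[0],p0[1],z0+.02,1])[2]; cv2.circle(r,tuple(int(k) for k in uv),int(f),1,-1); m&=r
        m=cv2.morphologyEx(m,cv2.MORPH_OPEN,np.ones((2,2),np.uint8))
        if hull: m=cv2.fillConvexPoly(m*0,cv2.convexHull(cv2.findNonZero(m)),1)
        S=4 if K[0,0]/(T@[p0[0],p0[1],0,1])[2]<900 else 1
        D.append((cv2.resize(m,None,fx=S,fy=S,interpolation=cv2.INTER_NEAREST),K,T,S))
    def cost(q):
        e=0
        for m,K,T,S in D:
            h=cv2.convexHull(((proj(K,T,box(c,q*[1,1,5],z0))+.5)*S-.5).astype(np.float32))
            k=np.zeros_like(m); cv2.fillConvexPoly(k,np.round(h*16).astype(np.int32),1,shift=4)
            e+=1-(k&m).sum()/max(1,(k|m).sum())
        return e/len(D)
    best=None
    for t in ([p0[2]] if len(p0)>2 else np.arange(-.75,.76,.25)):
        x0=np.array([p0[0],p0[1],t/5]); 
        r=minimize(cost,x0,method='Nelder-Mead',options=dict(initial_simplex=x0+.01*np.vstack([np.zeros(3),np.eye(3)]),xatol=1e-5,fatol=1e-5))
        if best is None or r.fun<best.fun: best=r
    return best.x*[1,1,5],best.fun
def overlay(img,K,T,items,name,crop=None,s=1):
    im=cv2.resize(img[:,:,::-1].copy(),None,fx=s,fy=s)
    for c,p,z0 in items:
        q=((proj(K,T,box(c,p,z0))+.5)*s-.5).round().astype(int)
        cv2.polylines(im,[q[4:]],True,(255,0,255),1); cv2.polylines(im,[q[:4]],True,(255,255,0),1)
    if crop: x0,x1,y0,y1=[k*s for k in crop]; im=im[y0:y1,x0:x1]
    cv2.imwrite(name,im)
E
python3 - <<'E'
from fit import *
t=cam('top'); s=cam('scene')
px={'black':(171,253),'green':(272,253),'blue':(369,250),'red':(455,265),'yellow':(265,172)}
it=[]
for c,uv in px.items():
    p=unproj(t[1],t[2],uv,.03)
    a=fit(c,[t],p,.06 if c!='yellow' else .08); b=fit(c,[s],p,.06 if c!='yellow' else .08)
    print(c,a[0].round(4),round(a[1],3),b[0].round(4),round(b[1],3)); it.append((c,a[0],0))
for n,uv,z in(('bottle',(180,172),.02),('jar',(461,184),.06),('swab',(315,207),.03)): print(n,unproj(t[1],t[2],uv,z))
overlay(*t,it,'pics/ov.png',(130,490,120,300),2)
E
```

```text
black [ 0.4462  0.3086 -0.1835] 0.384 [ 0.4427  0.325  -0.025 ] 0.082
green [0.4418 0.0942 0.0157] 0.175 [0.441  0.1005 0.0115] 0.063
blue [ 0.4472 -0.1224  0.5599] 0.173 [ 0.4466 -0.1165  0.6046] 0.077
red [ 0.4135 -0.3157  0.1441] 0.281 [ 0.4135 -0.3063  0.2826] 0.12
yellow [ 0.6335  0.118  -0.1255] 0.053 [ 0.6316  0.1218 -0.1383] 0.053
bottle [0.62899182 0.31139123]
jar [ 0.59435659 -0.3254326 ]
swab [0.54638664 0.00072625]
```

View pics/ov.png

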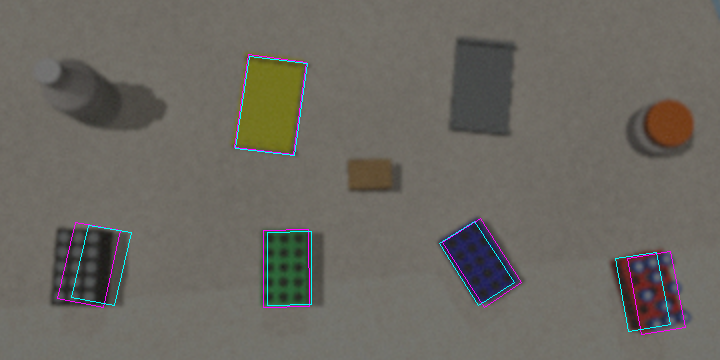

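```bash
cat > go.py <<'E'
import sys, numpy as np
from scipy.spatial.transform import Rotation as Ro
from plant import env
# go.py x y z yaw : tool-axis shift and turn from the present pose to TCP there, pointing down
x,y,z,t=map(float,sys.argv[1:5]); o=env.observe(); M=np.array(o['tool_rot'])
c=[np.array([[np.cos(a),np.sin(a),0],[np.sin(a),-np.cos(a),0],[0,0,-1]]) for a in (t,t+np.pi)]
rv=[Ro.from_matrix(M.T@k).as_rotvec() for k in c]; r=min(rv,key=np.linalg.norm)
print('shift',(M.T@(np.array([x,y,z])-o['position'])).round(4),'turn',r.round(4),'q6',round(o['qpos'][5],2),'t',o['clock'])
E
python3 go.py 0.632 0.12 0.4 -0.13; python3 -c "
from plant import env;print(env.read_camera('wrist')['hand_eye'].round(3))"
```

```text
shift [ 0.6191 -0.4252  0.0046] turn [-1.200e-03  3.000e-04  5.928e-01] q6 -0.06 t 0.2
[[ 0.001 -0.958 -0.286  0.073]
 [ 1.     0.001 -0.001 -0.   ]
 [ 0.001 -0.286  0.958  0.031]
 [ 0.     0.     0.     1.   ]]
```

Units first: shifts go in units of 25 mm and turns go in units of 0.05 rad. So 0.619 m is 24.76, 0.6 m is 24, 0.593 rad is 11.86.

```bash
python3 steer.py '[8,-5.6,0,0,0,4,8,-5.6,0,0,0,4,8,-5.6,0,0,0,4,8,-5.6,0,0,0,4,8,-5.6,0,0,0,4,16.4,-11.2,0,0,0,8,16.4,-11.2,0,0,0,8,16.4,-11.2,0,0,0,8,16.4,-11.2,0,0,0,8,16.4,-11.2,0,0,0,8,24,-16.4,0,0,0,11.86,24,-16.4,0,0,0,11.86,24,-16.4,0,0,0,11.86,24,-16.4,0,0,0,11.86,24,-16.4,0,0,0,11.86,24.76,-17,0.16,0,0,11.86,24.76,-17,0.16,0,0,11.86,24.76,-17,0.16,0,0,11.86]' 0.07 40
python3 - <<'E'
from fit import *
w=cam('wrist'); a=fit('yellow',[w],(.632,.12,-.13),.08); print(a)
overlay(*w,[('yellow',a[0],0)],'pics/w1.png')
E
python3 go.py 0.4427 0.325 0.4 -0.025
```

```text
clock: 2.05
position: [0.6321, 0.12, 0.4]
tool_rot: [[0.992, -0.129, -0.001], [-0.129, -0.992, -0.001], [-0.001, 0.001, -1.0]]
wrist_force: [0.1, -0.8, 0.6]
gripper_width: 0.0697
grasp_force: 0.0
(array([ 0.63114682,  0.12181539, -0.11553074]), np.float64(0.0846677213154815))
shift [-0.2144 -0.1794  0.0005] turn [ 0.0006  0.0005 -0.1055] q6 1.83 t 2.1
```

View pics/w1.png

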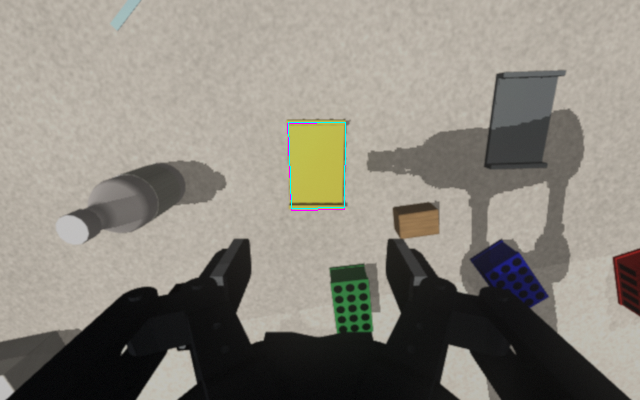

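The wrist view shows the yellow tray directly under the tool at about (318,164), with its fit at (0.631, 0.122). It also shows green at (351,300), blue at (510,275) and the bottle to the left. Averaging the views, I take the tray as (0.632, 0.1215), yaw -0.127. Next is the black rack.

In the tool's units: -0.214 m is -8.56, -0.2 m is -8, -0.105 rad is -2.1.

```bash
python3 steer.py '[-4,-3.6,0,0,0,-1,-4,-3.6,0,0,0,-1,-4,-3.6,0,0,0,-1,-8,-6.8,0,0,0,-2,-8,-6.8,0,0,0,-2,-8,-6.8,0,0,0,-2,-8.56,-7.16,0,0,0,-2.1,-8.56,-7.16,0,0,0,-2.1,-8.56,-7.16,0,0,0,-2.1]'
python3 - <<'E'
from fit import *
w=cam('wrist'); a=fit('black',[w],(.4427,.325,-.02),.06); print(a)
m=mask(w[0],'black')
overlay(*w,[('black',a[0],0)],'pics/w2.png',(180,480,60,260),2)
E
```

```text
clock: 3.0
position: [0.4436, 0.324, 0.401]
tool_rot: [[1.0, -0.026, 0.001], [-0.026, -1.0, -0.0], [0.001, 0.0, -1.0]]
wrist_force: [-0.0, -0.4, 0.9]
gripper_width: 0.07
grasp_force: 0.0
(array([ 0.4422699 ,  0.32359524, -0.00308873]), np.float64(0.08668561859885504))
```

View pics/w2.png

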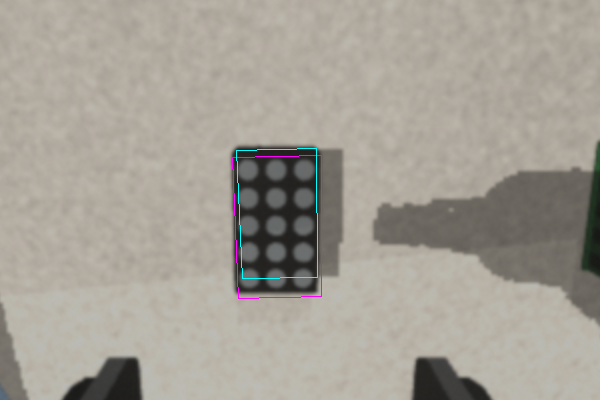

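Black sits slightly above the drawn fit: its true top face spans about rows 152–293 of the crop. That puts it near (0.4435, 0.324), yaw about 0, centred between the pads. I'll descend and grip.

```bash
python3 go.py 0.4435 0.324 0.178 -0.005; python3 steer.py '[0,0,2,0,0,-0.4,0,0,4,0,0,-0.4,0,0,5.6,0,0,-0.4,0,0,7.2,0,0,-0.4,0,0,8.2,0,0,-0.4,0,0,8.92,0,0,-0.4,0,0,8.92,0,0,-0.4,0,0,8.92,0,0,-0.4]'
python3 steer.py '[0,0,0,0,0,0,0,0,0,0,0,0,0,0,0,0,0,0,0,0,0,0,0,0,0,0,0,0,0,0,0,0,0,0,0,0]' 0.03 40
python3 steer.py '[0,0,-0.4,0,0,0,0,0,-1.2,0,0,0,0,0,-2.4,0,0,0,0,0,-3.2,0,0,0,0,0,-4,0,0,0,0,0,-4,0,0,0,0,0,-4,0,0,0]'
python3 go.py 0.632 0.1215 0.278 -0.127
```

```text
shift [-0.0006 -0.0003  0.2228] turn [ 0.0004 -0.0007 -0.022 ] q6 2.17 t 3.05
clock: 3.85
position: [0.4439, 0.3242, 0.1779]
tool_rot: [[1.0, -0.007, -0.0], [-0.007, -1.0, -0.0], [-0.0, 0.0, -1.0]]
wrist_force: [-0.4, 0.7, 1.0]
gripper_width: 0.0703
grasp_force: 0.0
clock: 4.45
position: [0.4438, 0.3253, 0.1798]
tool_rot: [[1.0, -0.005, 0.004], [-0.005, -1.0, 0.002], [0.004, -0.002, -1.0]]
wrist_force: [0.9, -0.8, 6.5]
gripper_width: 0.05
grasp_force: 43.5
clock: 5.15
position: [0.4429, 0.3251, 0.2776]
tool_rot: [[1.0, -0.005, 0.0], [-0.005, -1.0, 0.0], [0.0, -0.0, -1.0]]
wrist_force: [-0.4, 0.2, -1.4]
gripper_width: 0.0493
grasp_force: 42.7
shift [ 0.1901  0.2026 -0.0004] turn [-0.0003 -0.0002  0.122 ] q6 2.15 t 5.15
```

In the tool's units: 0.203 m is 8.12, 0.19 m is 7.6, 0.122 rad is 2.44.

```bash
python3 steer.py '[0.4,0.4,0,0,0,0.2,1.2,1.2,0,0,0,0.4,2.4,2.4,0,0,0,0.8,3.6,3.6,0,0,0,1.2,4.8,5.2,0,0,0,1.6,6,6.4,0,0,0,2,7,7.4,0,0,0,2.44,7.48,7.96,0,0,0,2.44,7.6,8.12,0,0,0,2.44,7.6,8.12,0,0,0,2.44,7.6,8.12,0,0,0,2.44]'
python3 - <<'E'
from fit import *
w=cam('wrist'); overlay(*w,[('yellow',(.632,.1215,-.127),0),('black',(.632,.1215,-.127),.098)],'pics/w3.png')
E
python3 go.py 0.632 0.1215 0.188 -0.127
```

```text
clock: 6.25
position: [0.6313, 0.1221, 0.2774]
tool_rot: [[0.992, -0.126, -0.001], [-0.126, -0.992, 0.0], [-0.001, -0.0, -1.0]]
wrist_force: [-0.7, -0.5, -0.8]
gripper_width: 0.0492
grasp_force: 42.6
shift [0.0008 0.0007 0.0897] turn [-0.0004  0.0005  0.0016] q6 1.83 t 6.3
```

View pics/w3.png

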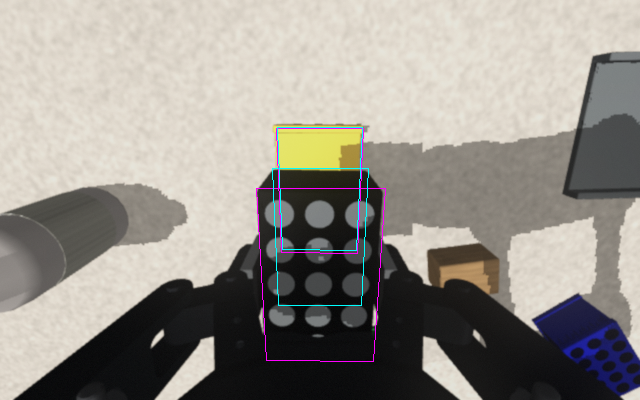

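The held rack lines up with the drawn model: its front bottom edge is at row 169 and its sides at columns 258 and 384. The tray lies ahead and below as predicted, so I'll lower it.

In the tool's units: 0.09 m is 3.6, 0.089 m is 3.56.

```bash
python3 steer.py '[0.04,0,0.8,0,0,0,0.04,0,1.6,0,0,0,0.04,0,2.4,0,0,0,0.04,0,3,0,0,0,0.04,0,3.32,0,0,0,0.04,0,3.52,0,0,0,0.04,0,3.56,0,0,0,0.04,0,3.6,0,0,0,0.04,0,3.6,0,0,0]'
```

```text
clock: 7.2
position: [0.6333, 0.1209, 0.1886]
tool_rot: [[0.992, -0.127, 0.001], [-0.127, -0.992, 0.0], [0.001, -0.0, -1.0]]
wrist_force: [0.0, 0.5, -0.8]
gripper_width: 0.0494
grasp_force: 42.6
```

```bash
python3 steer.py '[0,0,0.04,0,0,0,0,0,0.08,0,0,0,0,0,0.08,0,0,0]' | grep -E "pos|force"; python3 steer.py '[0,0,0.04,0,0,0,0,0,0.08,0,0,0,0,0,0.08,0,0,0]'| grep -E "pos|force"
```

```text
position: [0.6331, 0.1209, 0.186]
wrist_force: [-0.4, 0.0, -0.3]
grasp_force: 42.7
position: [0.6331, 0.1209, 0.1859]
wrist_force: [-4.4, -1.4, 9.7]
grasp_force: 43.6
```

In the tool's units: -0.21 m is -8.4, -0.07 m is -2.8.

```bash
python3 steer.py '[0,0,0,0,0,0,0,0,0,0,0,0,0,0,0,0,0,0,0,0,0,0,0,0]' 0.07 | grep -E "pos|force|wid"; python3 steer.py '[0,0,-0.4,0,0,0,0,0,-1.2,0,0,0,0,0,-2.8,0,0,0,0,0,-4.8,0,0,0,0,0,-6.8,0,0,0,0,0,-8.4,0,0,0,0,0,-8.6,0,0,0,0,0,-8.6,0,0,0,0,0,-8.6,0,0,0]' | grep -E "clock|pos|force"
python3 - <<'E'
from fit import *
w=cam('wrist'); a=fit('black',[w],(.632,.1215,-.127),.06,.006); print(a)
overlay(*w,[('yellow',(.632,.1215,-.127),0),('black',a[0],.006)],'pics/w4.png',(180,480,60,260),2)
E
python3 go.py 0.4466 -0.1165 0.4 0.6
```

```text
position: [0.6329, 0.1209, 0.1832]
wrist_force: [0.2, 0.2, -0.6]
gripper_width: 0.07
grasp_force: 0.0
clock: 9.1
position: [0.633, 0.1209, 0.3972]
wrist_force: [0.4, -0.8, 0.0]
grasp_force: 0.0
(array([ 0.63141854,  0.12066615, -0.14764869]), np.float64(0.08227370590508443))
shift [-0.1548  0.2591 -0.0029] turn [-4.000e-04  3.600e-03 -7.272e-01] q6 1.83 t 9.15
```

View pics/w4.png

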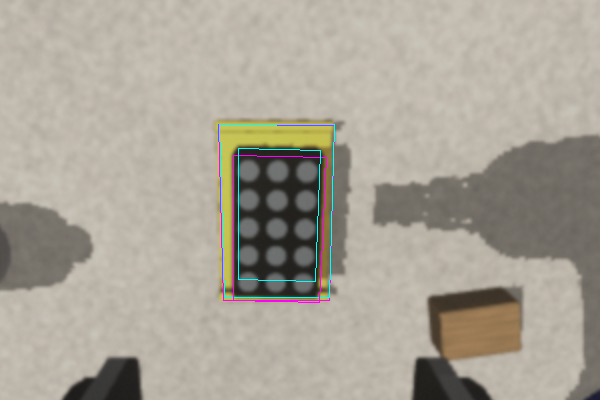

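Black is on the tray, centred (crop columns 236–322 inside tray columns 222–332), with margin at both stops. Next is blue.

In the tool's units: 0.259 m is 10.36, -0.155 m is -6.2, -0.727 rad is -14.54.

```bash
python3 steer.py '[-3.2,5.2,0,0,0,-7.2,-3.2,5.2,0,0,0,-7.2,-3.2,5.2,0,0,0,-7.2,-3.2,5.2,0,0,0,-7.2,-6.2,10.36,-0.12,0,0,-14.54,-6.2,10.36,-0.12,0,0,-14.54,-6.2,10.36,-0.12,0,0,-14.54,-6.2,10.36,-0.12,0,0,-14.54,-6.2,10.36,-0.12,0,0,-14.54]' | grep -E "clock|pos|force"
python3 - <<'E'
from fit import *
w=cam('wrist'); a=fit('blue',[w],(.4466,-.1165,.6),.06); print(a)
overlay(*w,[('blue',a[0],0)],'pics/w5.png',(180,480,60,260),2)
E
python3 go.py 0.4466 -0.1165 0.178 0.6
```

```text
clock: 10.05
position: [0.446, -0.1171, 0.4005]
wrist_force: [0.8, 0.3, -0.2]
grasp_force: 0.0
(array([ 0.44889949, -0.11946829,  0.5509196 ]), np.float64(0.04459840209965649))
shift [0.     0.0005 0.2226] turn [-0.0017  0.0004 -0.0021] q6 0.64 t 10.1
```

View pics/w5.png

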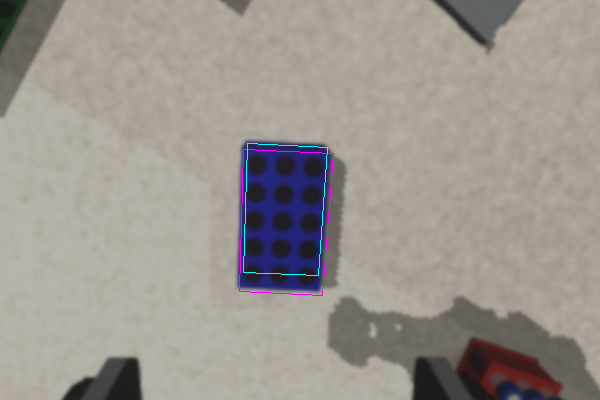

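Blue's fit is good: its top face spans about (240–330, 150–293) in the crop, turned slightly from the tool. I take it as (0.450, -0.119), yaw 0.553.

```bash
python3 go.py 0.450 -0.119 0.178 0.553
```

```text
shift [0.0014 0.0045 0.2226] turn [-0.0017  0.0004  0.0449] q6 0.64 t 10.1
```

In the tool's units: 0.223 m is 8.92, 0.205 m is 8.2, 0.045 rad is 0.9.

```bash
python3 steer.py '[0.04,0.18,2,0,0,0.9,0.04,0.18,4,0,0,0.9,0.04,0.18,5.6,0,0,0.9,0.04,0.18,7.2,0,0,0.9,0.04,0.18,8.2,0,0,0.9,0.04,0.18,8.92,0,0,0.9,0.04,0.18,8.92,0,0,0.9,0.04,0.18,8.92,0,0,0.9]'| grep -E "clock|pos|force"
python3 steer.py '[0,0,0,0,0,0,0,0,0,0,0,0,0,0,0,0,0,0,0,0,0,0,0,0,0,0,0,0,0,0,0,0,0,0,0,0]' 0.03 40| grep -E "clock|pos|force|wid"
python3 steer.py '[0,0,-0.4,0,0,0,0,0,-1.2,0,0,0,0,0,-2.4,0,0,0,0,0,-3.6,0,0,0,0,0,-4.8,0,0,0,0,0,-5.6,0,0,0,0,0,-5.6,0,0,0]'| grep -E "clock|pos|force"
python3 go.py 0.633 0.121 0.318 -0.127
```

```text
clock: 10.9
position: [0.4503, -0.1185, 0.1784]
wrist_force: [0.0, 0.7, 0.2]
grasp_force: 0.0
clock: 11.5
position: [0.4504, -0.1196, 0.1804]
wrist_force: [0.5, 0.8, 4.9]
gripper_width: 0.0495
grasp_force: 43.8
clock: 12.2
position: [0.45, -0.1197, 0.3226]
wrist_force: [0.1, -0.8, -0.8]
grasp_force: 43.2
shift [ 0.2823 -0.1084  0.0051] turn [ 0.0034 -0.0052  0.6814] q6 0.68 t 12.2
```

In the tool's units: 0.1 m is 4, 0.282 m is 11.28, 0.1 rad is 2.

```bash
python3 steer.py '[0.6,-0.24,0,0,0,0.8,1.6,-0.6,0,0,0,2,2.8,-1,0,0,0,3.4,4,-1.6,0,0,0,5,5.2,-2,0,0,0,6.6,6.4,-2.4,0,0,0,8.2,7.6,-2.92,0,0,0,9.6,8.8,-3.4,0,0,0,11,10,-3.84,0,0,0,12.4,10.8,-4.16,0,0,0,13.2,11.28,-4.32,0,0,0,13.62,11.28,-4.32,0,0,0,13.62,11.28,-4.32,0,0,0,13.62]'| grep -E "clock|pos|force"
python3 - <<'E'
from fit import *
w=cam('wrist'); z=env.observe()['position'][2]-.18; overlay(*w,[('black',(.632,.121,-.127),.006),('blue',(.633,.121,-.127),z)],'pics/w6.png')
E
python3 go.py 0.633 0.121 0.23 -0.127
```

```text
clock: 13.5
position: [0.6323, 0.1206, 0.317]
wrist_force: [1.0, -0.2, -1.7]
grasp_force: 43.1
shift [ 0.0008 -0.0009  0.0876] turn [0.0009 0.0018 0.0009] q6 1.83 t 13.55
```

View pics/w6.png

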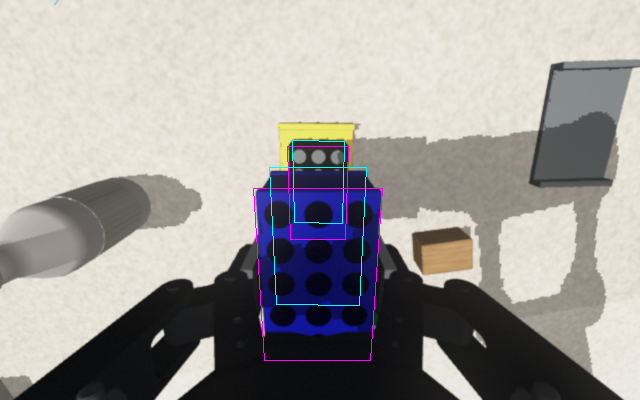

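Blue is held squarely: it matches the drawn model, with its front bottom edge at row 170 and its sides at columns 254 and 381. Black lies below as predicted, so I'll lower it.

In the tool's units: 0.088 m is 3.52, 0.087 m is 3.48.

```bash
python3 steer.py '[0.04,-0.04,0.8,0,0,0,0.04,-0.04,1.6,0,0,0,0.04,-0.04,2.4,0,0,0,0.04,-0.04,3,0,0,0,0.04,-0.04,3.32,0,0,0,0.04,-0.04,3.48,0,0,0,0.04,-0.04,3.52,0,0,0,0.04,-0.04,3.52,0,0,0]'| grep -E "pos|force"
for i in 1; do python3 steer.py '[0,0,0.04,0,0,0,0,0,0.08,0,0,0,0,0,0.08,0,0,0]'| grep -E "pos|force"; done; python3 steer.py '[0,0,0.04,0,0,0,0,0,0.08,0,0,0,0,0,0.08,0,0,0]'| grep -E "pos|force"
```

```text
position: [0.6339, 0.1217, 0.2316]
wrist_force: [-0.2, -0.1, -0.9]
grasp_force: 43.2
position: [0.6337, 0.1218, 0.2289]
wrist_force: [0.4, -0.1, -1.1]
grasp_force: 43.2
position: [0.6337, 0.1218, 0.2266]
wrist_force: [0.0, 0.3, -0.9]
grasp_force: 43.3
```

```bash
python3 steer.py '[0,0,0.04,0,0,0,0,0,0.08,0,0,0,0,0,0.08,0,0,0]'| grep -E "pos|force"
```

```text
position: [0.6336, 0.1217, 0.2265]
wrist_force: [-3.7, -0.8, 6.4]
grasp_force: 44.0
```

In the tool's units: -0.175 m is -7, -0.16 m is -6.4.

```bash
python3 steer.py '[0,0,0,0,0,0,0,0,0,0,0,0,0,0,0,0,0,0,0,0,0,0,0,0]' 0.07 | grep -E "pos|force|wid"; python3 steer.py '[0,0,-0.4,0,0,0,0,0,-1.2,0,0,0,0,0,-2.8,0,0,0,0,0,-4.8,0,0,0,0,0,-6.4,0,0,0,0,0,-7,0,0,0,0,0,-7,0,0,0,0,0,-7,0,0,0]' | grep -E "clock|pos|force"
python3 - <<'E'
from fit import *
w=cam('wrist'); a=fit('blue',[w],(.632,.1215,-.127),.06,.046); print(a)
E
python3 go.py 0.441 0.0985 0.4 0.0135
```

```text
position: [0.6337, 0.1217, 0.2243]
wrist_force: [-0.1, -0.1, 0.4]
gripper_width: 0.07
grasp_force: 0.0
clock: 16.45
position: [0.6337, 0.1217, 0.3981]
wrist_force: [0.0, 0.2, -1.7]
grasp_force: 0.0
(array([ 0.63211347,  0.12139099, -0.13166379]), np.float64(0.05325717590918955))
shift [-0.1883  0.0473 -0.0024] turn [ 0.0008  0.004  -0.1398] q6 1.83 t 16.5
```

Blue is where it should be, consistent with the gripper pose. Next is green.

```bash
python3 steer.py '[-3.6,0.8,0,0,0,-1.4,-3.6,0.8,0,0,0,-1.4,-3.6,0.8,0,0,0,-1.4,-7.52,1.88,-0.08,0,0,-2.8,-7.52,1.88,-0.08,0,0,-2.8,-7.52,1.88,-0.08,0,0,-2.8,-7.52,1.88,-0.08,0,0,-2.8]' | grep -E "clock|pos|force"
python3 - <<'E'
from fit import *
w=cam('wrist'); a=fit('green',[w],(.441,.0985,.0135),.06); print(a)
overlay(*w,[('green',a[0],0)],'pics/w7.png',(180,480,60,260),2)
E
python3 go.py 0.441 0.0985 0.178 0.0135
```

```text
clock: 17.2
position: [0.4408, 0.0987, 0.4005]
wrist_force: [0.4, 0.3, 0.6]
grasp_force: 0.0
(array([ 0.44075609,  0.09734662, -0.00507569]), np.float64(0.07114187656331805))
shift [-5.000e-04  2.000e-04  2.227e-01] turn [0.0001 0.0006 0.0001] q6 1.7 t 17.25
```

View pics/w7.png

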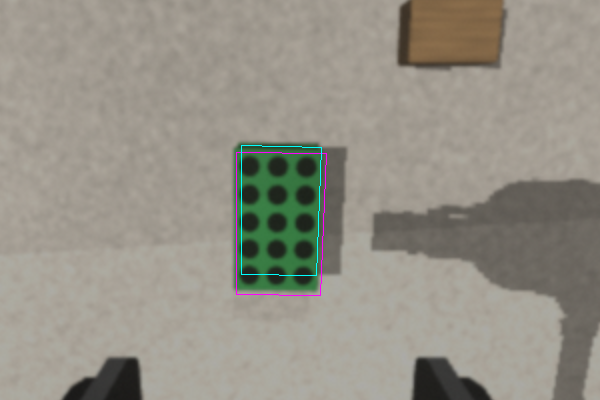

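Green's top face spans about crop (236–322, 152–291), centred between the pads and straight. The fit takes in a little of the shadow on the right, so I use (0.442, 0.098), yaw about 0.005.

In the tool's units: 0.001 m is 0.04, 0.223 m is 8.92, 0.009 rad is 0.18.

```bash
python3 steer.py '[0.04,0.02,2,0,0,0.18,0.04,0.02,4,0,0,0.18,0.04,0.02,5.6,0,0,0.18,0.04,0.02,7.2,0,0,0.18,0.04,0.02,8.2,0,0,0.18,0.04,0.02,8.92,0,0,0.18,0.04,0.02,8.92,0,0,0.18,0.04,0.02,8.92,0,0,0.18]'| grep -E "clock|pos|force"
python3 steer.py '[0,0,0,0,0,0,0,0,0,0,0,0,0,0,0,0,0,0,0,0,0,0,0,0,0,0,0,0,0,0,0,0,0,0,0,0]' 0.03 40| grep -E "clock|pos|force|wid"
python3 steer.py '[0,0,-0.4,0,0,0,0,0,-1.2,0,0,0,0,0,-2.4,0,0,0,0,0,-4,0,0,0,0,0,-5.6,0,0,0,0,0,-6.8,0,0,0,0,0,-7.2,0,0,0,0,0,-7.2,0,0,0,0,0,-7.2,0,0,0]'| grep -E "clock|pos|force"
python3 go.py 0.633 0.121 0.358 -0.127
```

```text
clock: 18.05
position: [0.443, 0.0983, 0.1783]
wrist_force: [0.3, 0.2, 0.8]
grasp_force: 0.0
clock: 18.65
position: [0.443, 0.0984, 0.1803]
wrist_force: [2.1, -0.1, 5.4]
gripper_width: 0.0498
grasp_force: 43.8
clock: 19.55
position: [0.4421, 0.0982, 0.3567]
wrist_force: [1.0, -1.0, -1.7]
grasp_force: 43.2
shift [ 0.191  -0.0218 -0.0019] turn [0.0006 0.0029 0.1318] q6 1.71 t 19.55
```

```bash
python3 steer.py '[0.4,-0.04,0,0,0,0.2,1.2,-0.12,0,0,0,0.4,2.4,-0.28,0,0,0,0.8,3.6,-0.4,0,0,0,1.2,4.8,-0.56,0,0,0,1.6,6,-0.68,0,0,0,2,7,-0.8,0,0,0,2.4,7.48,-0.86,0,0,0,2.62,7.64,-0.88,0,0,0,2.62,7.64,-0.88,0,0,0,2.62,7.64,-0.88,0,0,0,2.62]'| grep -E "clock|pos|force"
python3 - <<'E'
from fit import *
w=cam('wrist'); z=env.observe()['position'][2]-.18; overlay(*w,[('blue',(.633,.1213,-.127),.046),('green',(.633,.121,-.127),z)],'pics/w8.png')
E
python3 go.py 0.633 0.121 0.27 -0.127
```

```text
clock: 20.65
position: [0.6329, 0.1212, 0.3578]
wrist_force: [-0.3, -0.1, -1.2]
grasp_force: 43.1
shift [0.0003 0.0001 0.0884] turn [0.0002 0.0006 0.0009] q6 1.83 t 20.7
```

View pics/w8.png

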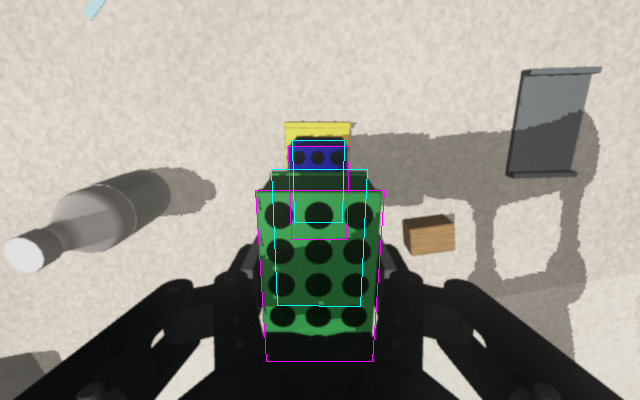

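Green is held squarely (front bottom edge at row 170, sides at columns 257 and 383). Blue below lies about 2 mm ahead of the drawn outline (row 138 against 141), so I'll place green 1–2 mm further forward.

```bash
python3 steer.py '[0.08,0,0.8,0,0,0,0.08,0,1.6,0,0,0,0.08,0,2.4,0,0,0,0.08,0,3,0,0,0,0.08,0,3.32,0,0,0,0.08,0,3.52,0,0,0,0.08,0,3.6,0,0,0,0.08,0,3.6,0,0,0]'| grep -E "pos|force"
python3 steer.py '[0,0,0.04,0,0,0,0,0,0.08,0,0,0,0,0,0.08,0,0,0]'| grep -E "pos|force"
```

```text
position: [0.6353, 0.1209, 0.2694]
wrist_force: [0.6, 0.4, -0.8]
grasp_force: 43.1
position: [0.6352, 0.1209, 0.2669]
wrist_force: [-1.4, -0.2, -0.8]
grasp_force: 43.1
```

```bash
python3 steer.py '[0,0,0.04,0,0,0,0,0,0.08,0,0,0,0,0,0.08,0,0,0]'| grep -E "pos|force"
```

```text
position: [0.6352, 0.121, 0.2664]
wrist_force: [-2.2, 0.1, 5.2]
grasp_force: 43.9
```

```bash
python3 steer.py '[0,0,0,0,0,0,0,0,0,0,0,0,0,0,0,0,0,0,0,0,0,0,0,0]' 0.07 | grep -E "pos|force|wid"; python3 steer.py '[0,0,-0.4,0,0,0,0,0,-1.2,0,0,0,0,0,-2.8,0,0,0,0,0,-4.4,0,0,0,0,0,-5.4,0,0,0,0,0,-5.4,0,0,0,0,0,-5.4,0,0,0]' | grep -E "clock|pos|force"
python3 - <<'E'
from fit import *
w=cam('wrist'); a=fit('green',[w],(.633,.1215,-.127),.06,.086); print(a)
E
python3 go.py 0.4135 -0.308 0.4 0.26
```

```text
position: [0.6351, 0.121, 0.2644]
wrist_force: [0.6, 0.6, 0.0]
gripper_width: 0.0701
grasp_force: 0.0
clock: 23.2
position: [0.6351, 0.121, 0.4008]
wrist_force: [0.1, -0.5, -0.8]
grasp_force: 0.0
(array([ 0.63262676,  0.12072809, -0.13608573]), np.float64(0.06127209114559973))
shift [-0.1659  0.4534 -0.0007] turn [ 1.000e-04  9.000e-04 -3.862e-01] q6 1.83 t 23.25
```

```bash
python3 steer.py '[-3.2,8.8,0,0,0,-3.8,-3.2,8.8,0,0,0,-3.8,-3.2,8.8,0,0,0,-3.8,-3.2,8.8,0,0,0,-3.8,-3.2,8.8,0,0,0,-3.8,-6.64,18.12,0,0,0,-7.72,-6.64,18.12,0,0,0,-7.72,-6.64,18.12,0,0,0,-7.72,-6.64,18.12,0,0,0,-7.72,-6.64,18.12,0,0,0,-7.72,-6.64,18.12,0,0,0,-7.72,-6.64,18.12,0,0,0,-7.72]' | grep -E "clock|pos|force"
python3 - <<'E'
from fit import *
w=cam('wrist'); a=fit('red',[w],(.4135,-.308,.26),.065); print(a)
overlay(*w,[('red',a[0],0)],'pics/w9.png',(180,480,60,260),2)
E
python3 go.py 0.4135 -0.308 0.178 0.26
```

```text
clock: 24.45
position: [0.4128, -0.3085, 0.3977]
wrist_force: [0.2, 0.1, 0.6]
grasp_force: 0.0
(array([ 0.41876513, -0.30978992,  0.25827807]), np.float64(0.09333157069743725))
shift [2.000e-04 1.100e-03 2.201e-01] turn [-0.0027  0.001  -0.0011] q6 0.61 t 24.5
```

View pics/w9.png

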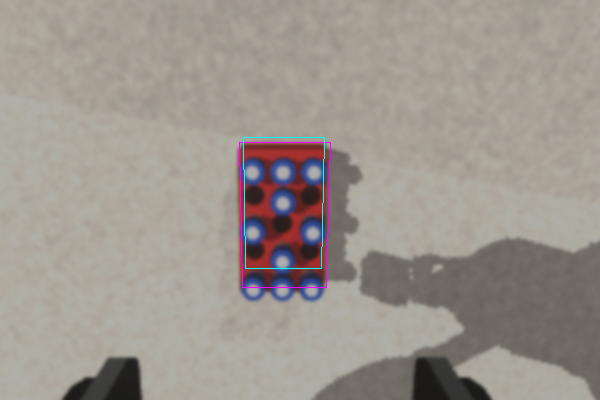

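Red's actual front edge is at crop rows 144–150, about 7 crop px (4 mm) behind the fit, because the caps hide the rear. Its sides, columns 239–329, agree. I take it as (0.415, -0.311), yaw 0.258.

```bash
python3 go.py 0.415 -0.311 0.178 0.258
```

```text
shift [0.0008 0.0043 0.2201] turn [-0.0027  0.001   0.0009] q6 0.61 t 24.5
```

```bash
python3 steer.py '[0.04,0.16,2,0,0,0,0.04,0.16,4,0,0,0,0.04,0.16,5.2,0,0,0,0.04,0.16,6.4,0,0,0,0.04,0.16,7.6,0,0,0,0.04,0.16,8.4,0,0,0,0.04,0.16,8.8,0,0,0,0.04,0.16,8.8,0,0,0,0.04,0.16,8.8,0,0,0]'| grep -E "clock|pos|force"
python3 steer.py '[0,0,0,0,0,0,0,0,0,0,0,0,0,0,0,0,0,0,0,0,0,0,0,0,0,0,0,0,0,0,0,0,0,0,0,0]' 0.03 50| grep -E "clock|pos|force|wid"
python3 steer.py '[0,0,-0.4,0,0,0,0,0,-1.2,0,0,0,0,0,-2.4,0,0,0,0,0,-4,0,0,0,0,0,-5.6,0,0,0,0,0,-7.2,0,0,0,0,0,-8.4,0,0,0,0,0,-8.8,0,0,0,0,0,-8.8,0,0,0,0,0,-8.8,0,0,0]'| grep -E "clock|pos|force"
python3 go.py 0.634 0.121 0.4 -0.127
```

```text
clock: 25.4
position: [0.4162, -0.3107, 0.1806]
wrist_force: [-0.1, -0.3, 0.1]
grasp_force: 0.0
clock: 26.0
position: [0.416, -0.3116, 0.1816]
wrist_force: [1.0, 0.8, 6.2]
gripper_width: 0.0493
grasp_force: 54.3
clock: 27.0
position: [0.4154, -0.3112, 0.3976]
wrist_force: [0.1, 0.3, -2.3]
grasp_force: 53.6
shift [ 0.3222 -0.3616 -0.0021] turn [-0.0021  0.0022  0.3867] q6 0.6 t 27.0
```

In the tool's units: -0.03 m is -1.2, 0.03 m is 1.2, 0.03 rad is 0.6.

```bash
python3 steer.py '[0.4,-0.4,0,0,0,0.2,1.2,-1.2,0,0,0,0.6,2,-2.2,0,0,0,1.2,3,-3.2,0,0,0,1.8,4,-4.4,0,0,0,2.4,5,-5.6,0,0,0,3,6,-6.8,0,0,0,3.6,7,-8,0,0,0,4.2,8,-9,0,0,0,4.8,9,-10,0,0,0,5.4,10,-11.2,0,0,0,6,11,-12.4,0,0,0,6.6,12,-13.4,0,0,0,7.2,12.6,-14.12,0,0,0,7.6,12.84,-14.4,0,0,0,7.74,12.88,-14.48,0,0,0,7.74,12.88,-14.48,0,0,0,7.74,12.88,-14.48,0,0,0,7.74]'| grep -E "clock|pos|force"
python3 - <<'E'
from fit import *
w=cam('wrist'); z=env.observe()['position'][2]-.1816; overlay(*w,[('green',(.634,.121,-.127),.086),('red',(.634,.121,-.127),z)],'pics/w10.png')
E
python3 go.py 0.634 0.121 0.31 -0.127
```

```text
clock: 28.8
position: [0.6334, 0.1202, 0.3996]
wrist_force: [0.1, 0.3, 0.1]
grasp_force: 53.5
shift [ 0.0005 -0.0009  0.0899] turn [ 0.0003 -0.0002 -0.0015] q6 1.83 t 28.85
```

View pics/w10.png

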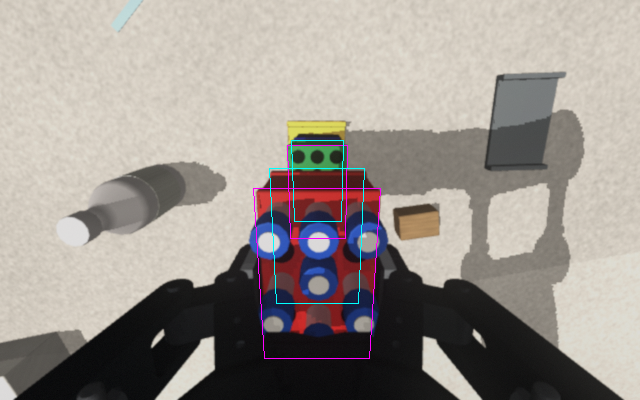

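Red is held level, with its front bottom edge at row 171 against 168 drawn. Green below is at row 138 against 141, so I'll shift about 3 mm forward and lower.

In the tool's units: 0.003 m is 0.12, 0.089 m is 3.56.

```bash
python3 steer.py '[0.12,-0.04,0.8,0,0,0,0.12,-0.04,1.6,0,0,0,0.12,-0.04,2.4,0,0,0,0.12,-0.04,3,0,0,0,0.12,-0.04,3.32,0,0,0,0.12,-0.04,3.48,0,0,0,0.12,-0.04,3.56,0,0,0,0.12,-0.04,3.56,0,0,0]'| grep -E "pos|force"
python3 steer.py '[0,0,0.04,0,0,0,0,0,0.08,0,0,0,0,0,0.08,0,0,0]'| grep -E "pos|force"
```

```text
position: [0.6369, 0.122, 0.3115]
wrist_force: [0.5, -0.6, -0.9]
grasp_force: 53.5
position: [0.6368, 0.122, 0.3089]
wrist_force: [0.4, -1.0, -1.4]
grasp_force: 53.5
```

```bash
python3 steer.py '[0,0,0.04,0,0,0,0,0,0.08,0,0,0,0,0,0.08,0,0,0]'| grep -E "pos|force"
```

```text
position: [0.6367, 0.122, 0.3077]
wrist_force: [-2.1, 0.7, 3.5]
grasp_force: 53.9
```

```bash
python3 steer.py '[0,0,0,0,0,0,0,0,0,0,0,0,0,0,0,0,0,0,0,0,0,0,0,0]' 0.07 | grep -E "pos|force|wid"; python3 steer.py '[0,0,-0.4,0,0,0,0,0,-1.2,0,0,0,0,0,-2.4,0,0,0,0,0,-3.6,0,0,0,0,0,-4.4,0,0,0,0,0,-4.8,0,0,0,0,0,-4.8,0,0,0,-1.6,0,-4.8,0,0,0,-3.2,0,-4.8,0,0,0,-4.8,0,-4.8,0,0,0,-6.4,0,-4.8,0,0,0,-6.4,0,-4.8,0,0,0,-6.4,0,-4.8,0,0,0]' | grep -E "clock|pos|force"
python3 - <<'E'
from fit import *
s=cam('scene'); w=cam('wrist'); P=(.635,.121,-.127)
overlay(*s,[(c,P,.006+.04*i) for i,c in enumerate(('black','blue','green','red'))],'pics/s2.png')
overlay(*s,[],'pics/s3.png',(240,400,150,350),2)
a=cv2.imread('pics/s2.png')[150:350,240:400]; a=cv2.resize(a,None,fx=2,fy=2); b=cv2.imread('pics/s3.png'); 
cv2.imwrite('pics/s4.png',np.hstack([a,b]))
for i,c in enumerate(('black','blue','green','red')): print(c,proj(s[1],s[2],box(c,P,.006+.04*i)).round(0).astype(int).tolist())
E
```

```text
position: [0.6368, 0.122, 0.3064]
wrist_force: [0.6, 0.2, -0.0]
gripper_width: 0.0702
grasp_force: 0.0
clock: 31.95
position: [0.4774, 0.1424, 0.4257]
wrist_force: [0.1, -0.1, 0.4]
grasp_force: 0.0
black [[292, 290], [283, 272], [315, 258], [325, 275], [291, 283], [281, 265], [315, 250], [325, 268]]
blue [[291, 283], [281, 265], [315, 250], [325, 268], [289, 276], [280, 257], [315, 241], [325, 260]]
green [[289, 276], [280, 257], [315, 241], [325, 260], [288, 268], [278, 248], [314, 232], [325, 251]]
red [[288, 268], [278, 248], [314, 232], [325, 251], [286, 259], [276, 239], [314, 223], [325, 242]]
```

View pics/s4.png

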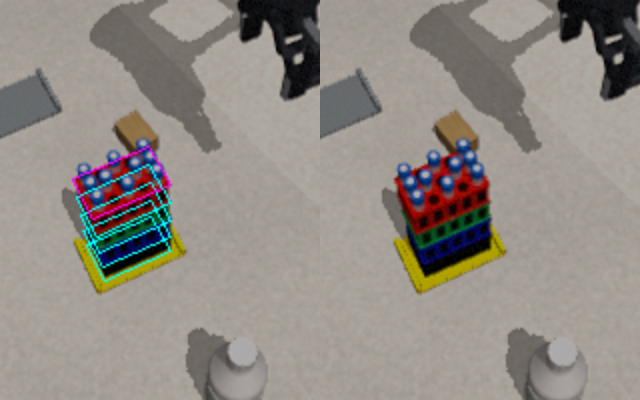

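The stack stands straight and flush on the yellow tray in the order black, blue, green, red, at crop (397–490, 150–275). The swab box and bottle are undisturbed and the gripper is clear, so I'm handing it in.

```bash
python3 -c "
from plant import env;print(env.sign_off())"
```

```text
the job is handed in; nothing more can be done
None
```

The four racks are stacked on the yellow tray (black, blue, green, then red with its tubes), and I handed the job in at about 32 s; the last picture showed the stack straight and flush and the swab box and bottle undisturbed (the jar was not in that crop), and the sign-off gave no verdict.

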